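# Flip the grow-light panel against the stop

## Robot

A 6-joint arm with a two-finger parallel gripper is mounted at the origin on the work surface. World frame = base frame: x ahead of the robot, y to its left, z up, the work surface at z = 0. Lengths are in m, angles in rad, forces in N, time in s.
With the tool pointing down it reaches from about 0.3 to 0.875 m from the base axis. Payload 6.4 kg.
Tool frame: the origin (TCP) lies on the centre line of the jaws, within the pads' length; the fingertips stand ahead of it and the grasp point (between the pads) lies 2 mm behind it (tip_extent is the z of the fingertips in the tool frame, in m); z points along the fingers, y is the line along which they close (so a half turn about z gives the same grasp; the last joint's range is limited). The gripper opens to 88 mm and grips with 3 to 60 N. Pads are 18 mm wide; open, the fingers measure 123 mm over their backs; the gripper's body (75 mm by 187 mm) begins 45 mm behind the grasp point.
Start: joints at [1.021, 0.181, 1.607, -0, 1.354, -0.206], TCP at [0.194, 0.541, 0.256] pointing down, gripper open.
Joint ranges: [-2.99, 2.99], [-0.89, 2.07], [0.3, 2.58], [-1.14, 4.28], [0, 2.63], [-3.12, 3.12]. Speed limits (rad/s): [2.57, 2.57, 3.01, 3.14, 3.14, 3.14].

## Interface

Orientations are given as a unit quaternion [x, y, z, w].
In Python, from plant import read_state, capture, calibration, finish_job, tip_extent gives the robot as it stands.
- The arm moves only by the tool send_rows, never from a script. Its argument "steps" is a list of rows, each a list of 3 entries, a list of its own where there are three numbers: the gripper command: -1 is shut, 1 is fully open, values between are in proportion, then the shift along the tool's x, y, z in cm, then the turn about the tool's z in degrees. In form: [[grip, [dx, dy, dz], turn], ...]. A call has 1 to 20 rows; each row shifts and turns the commanded pose from where the row before left it, along the tool's axes as they then stand; what a row does not reach is not made up. A row lasts 1/10 s, in which the tool goes at most 50 mm and 8.59 degrees, less where a joint would pass 70% of its speed; a pose out of reach is approached as far as the arm can. A call is refused whole if a number of a shift passes 5 or a number of a turn 8.59, either way. A call with a gripper value outside its range is refused whole. The fingers move at their own pace and stop on an object; "force" is the grip in N (left out, the last holds). Time passes only in rows, so rows that do not move let the fingers close. It gives the time, the measured TCP pose, the force, the opening and the grip force at its end, in the units of the state.
- read_state(): the state, without advancing time (a new reading comes with each control period).
- capture(name): name is "side" or "top" or "wrist"; returns (picture, depth): 384x512x3 uint8, red, green, blue; 384x512 float32, m along the optical axis (not along the pixel's ray), 0 where there is no reading.
- calibration(name): a dict with "mtx" (3x3 intrinsics, pixels), "cam_to_world" (4x4, takes a point from camera to world coordinates). Camera axes: x right, y down, z forward; pixel columns grow to the right and rows downward; lengths in m; the calibration is good to about 2 mm. The wrist camera is an equidistant fisheye: a pixel r from the principal point sees the ray r / f radians off the axis. A picture is of the moment at which its call begins: read the wrist's pose just before it. calibration takes no time and is no camera call; for the wrist camera it gives the pose at the moment of the call.
- finish_job(): hands the job in; it is judged then, once.
The state is a dict: "t": time; "q": joint angles; "qd": joint speeds; "joint_efforts": joint torques, N m; "position": TCP position; "orientation": TCP orientation; "wrist_force": force on the tool from outside, world axes, zero at the start; "torque": the same for the moment, N m; "opening": finger opening in m; "finger_force": force on a finger pad.
Only numpy, scipy, OpenCV 4.12 (cv2) and the standard library are available. Lean on these libraries where they do the work, as an engineer would, in place of code of your own. Each camera call takes 0.05 s, during which the arm holds its last target. There are 200 camera calls.

## Task

Turn the grow-light panel over onto the cork pad without picking it up: with the fingertips push it flat along its ledge until its far edge is up against the stop, then push its overhanging near edge up so that it tips up on the far edge, stands against the stop and falls over it. Finish with the panel lying flat on the pad, LED face down and roughly square with the stand, and leave the other things where they are.

Things in the scene. Friction and masses are not known exactly. Their poses are not given: they have to be found in the camera images.
- stand: Fixed black service stand (place and yaw vary): a low ledge, then an upright 14 mm step (the stop), then a higher deck with a cork pad. Origin on the table top, mid-width, straight below the foot of the stop; x points across the stand from ledge to deck, away from the robot; y along the stop to the left; z up.
- ledge_front (a point): middle of the ledge's front top edge, 85 mm before the stop, 50 mm above the table. The ledge is 85 mm deep, 180 mm wide, flat; its front is an upright face down to the table, with free table before it. Axes as the stand's.
- stop_foot (a point): middle of the foot of the stop, where the ledge (50 mm above the table) meets the upright step, 14 mm high, that runs along y. Axes as the stand's.
- pad (a point): middle of the cork pad: level, 160 mm deep (x), 320 mm wide (y), 64 mm above the table and level with the top of the stop, where it begins; a fence 20 mm above the pad closes its far side. Axes as the stand's.
- panel: Loose grow-light panel, flat plate 120 (x) by 130 (y) by 8 (z) mm, 0.2 kg, white rim. Origin at its centre; +z out of the face with 25 small LEDs; the other face is ribbed metal. It starts LEDs up on the ledge, +x side 7 to 19 mm short of the stop, slightly skew; its -x side sticks out 42 mm or more past the ledge's front (35 once at the stop), 50 mm above the table: a fingertip fits under.
- panel_far_edge (a point): point on the panel in the middle of its +x edge face (the edge nearest the stop at the start), half-way through the thickness; 60 mm from the panel's centre
- jar: small closed jar, 38 mm wide, 55 mm tall, standing on the pad of the stand near one side end (left or right); origin at its underside; leave alone
- net_pot: small open black net pot, 48 mm wide, 50 mm tall, standing on the pad near the other side end; origin at its underside; leave alone
- nutrient: white bottle, 64 mm wide, 170 mm tall, on the table beside the stand; origin at its underside; leave alone
- cup: paper-white cup, 76 mm wide, 95 mm tall, on the table beside the stand; origin at its underside; leave alone
- screwdriver: screwdriver lying on the table beside the stand's ledge; origin at its underside; leave alone
- pipe_collar: white pipe collar, 68 mm wide, 30 mm tall, on the table beside the stand's ledge; origin at its underside; leave alone
There are look-alikes about, which are no part of the job. Of the things that look like the panel, the middle-sized one is meant.

How it is judged:
On the way, in this order (a step that is already met when the one before it is completed fails the run):
1. the panel lies flat on the ledge with its far edge up against the stop (within 6 mm) (angle between panel's own z axis and vertical below 0.12 rad and x of panel_far_edge in the frame of stand above -0.006 m and z of panel_far_edge in the frame of stand below 0.06 m), for 0.1 s.
2. the panel is tipped steeply up (55 degrees or more) on its far edge at the foot of the stop, not yet over (angle between panel's own z axis and vertical between 0.96 and 1.75 rad and x of panel_far_edge in the frame of stand above -0.02 m and z of panel_far_edge in the frame of stand below 0.075 m), for 0.05 s.
At the end, for the whole second after the job is handed in: The panel lies flat on the cork pad (within 7 degrees), LED face down, its centre 15 to 110 mm beyond the stop and within 50 mm of the stand's middle line, within 15 degrees of square with the stand, and at rest (angle between panel's own z axis and vertical above 3.02 rad and z of panel in the frame of stand between 0.063 and 0.075 m and x of panel in the frame of stand between 0.015 and 0.11 m and y of panel in the frame of stand between -0.05 and 0.05 m and angle between the x axis of panel and the x axis of stand, either way round below 0.27 rad and linear speed of panel below 0.02 m/s and angular speed of panel below 0.2 rad/s); the robot touches nothing.
It fails at once if the panel is lifted or carried: its far edge comes more than 30 mm above where the flipped panel lies (height (world z) of panel_far_edge above 0.1 m).
It fails at once if the panel is lifted or carried bodily: its centre comes more than 25 mm above the height it has when standing on the ledge (height (world z) of panel above 0.135 m).
It fails at once if the panel is raised (tilted over 17 degrees) while its far edge is away from the stop (over 30 mm before or 20 mm past it) (angle between panel's own z axis and vertical between 0.3 and 1.2 rad and (x of panel_far_edge in the frame of stand below -0.03 m or x of panel_far_edge in the frame of stand above 0.02 m)).
It fails at once if one of the other things is shifted more than 20 mm or knocked over (distance of any of jar, net_pot, nutrient, cup, screwdriver, pipe_collar from where it was at the start of the episode above 0.02 m or angle between any of jar, net_pot, nutrient, cup, pipe_collar's own z axis and vertical above 0.5 rad).
It also fails if it takes over 51 s, if anything falls off the work surface, if the arm or the gripper's body presses on something with over 40 N, if the wrist force passes 120 N, or if a joint passes its speed limit or range.

## Working session

There is one attempt and no reset: what is moved stays moved. The work goes in short steps, Python scripts to look and compute and a tool call to move; the robot and the scene stay as the last step left them, time stands still between calls to the robot, and variables do not carry over. Pictures are saved under pics/ and viewed, at most 10 in all, crops included, and the job is handed in when it is done.

Besides the shell and the picture viewer there is one more tool, called after "Request:" by a JSON object that holds its "api" and its "payload". send_rows: Moves the arm, as the interface text tells. Its arguments: {"type":"object","properties":{"steps":{"type":"array","items":{"type":"array"}},"force":{"type":"number"}},"required":["steps"]}

```bash
mkdir -p pics; ls; python3 - <<'E'
from plant import *
import cv2,numpy as np
for n in("top","side"):
    p,d=capture(n); cv2.imwrite(f"pics/{n}0.png",p[:,:,::-1]); np.savez(f"{n}0.npz",p=p,d=d)
    c=calibration(n); print(n,c["mtx"].round(1).tolist(),c["cam_to_world"].round(3).tolist())
print(tip_extent,read_state())
E
```

```text
pics
top [[412.2, 0.0, 254.7], [0.0, 412.2, 198.8], [0.0, 0.0, 1.0]] [[-0.017, -0.986, 0.164, 0.365], [-1.0, 0.016, -0.006, 0.094], [0.003, -0.164, -0.986, 1.163], [0.0, 0.0, 0.0, 1.0]]
side [[417.3, 0.0, 249.4], [0.0, 417.3, 193.6], [0.0, 0.0, 1.0]] [[0.997, -0.036, 0.07, 0.472], [-0.078, -0.54, 0.838, -0.71], [0.008, -0.841, -0.542, 0.565], [0.0, 0.0, 0.0, 1.0]]
0.017 {'t': 0.1, 'q': array([ 1.02072496e+00,  1.81478972e-01,  1.60786733e+00, -3.22393365e-05,
        1.35383810e+00, -2.06315831e-01]), 'qd': array([-1.64347875e-03, -2.40740338e-03, -1.28032861e-03, -2.20176053e-06,
        9.22576769e-04, -1.01967082e-03]), 'joint_efforts': array([ 2.14575780e-04, -4.34821701e+01, -3.42695117e+01,  7.04657938e-02,
        3.40326957e-02, -1.96688984e-05]), 'position': array([0.19354887, 0.54096548, 0.25491302]), 'orientation': array([ 1.71029266e-01,  9.85265627e-01, -7.45443323e-04, -2.79243480e-04]), 'wrist_force': array([-0.30990289, -0.23987201,  0.37654045]), 'torque': array([ 0.02124631, -0.02429534, -0.02962505]), 'finger_force': 0.0, 'opening': 0.08851005771138723}
```

View pics/top0.png

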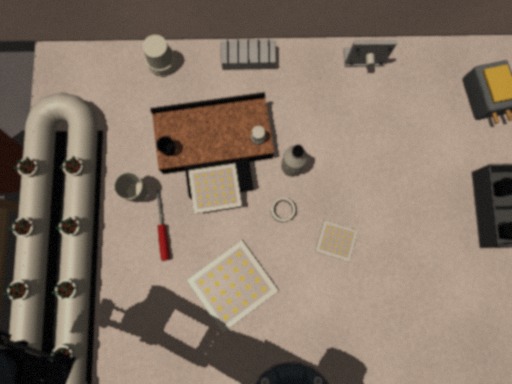

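View pics/side0.png

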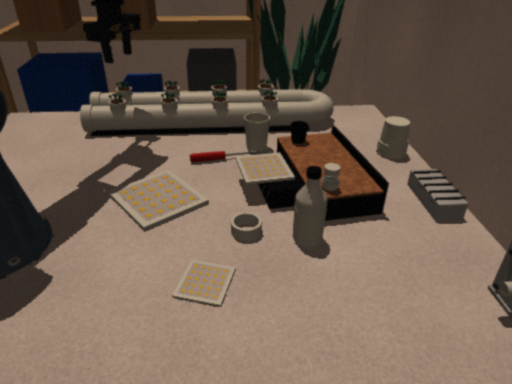

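Three panels are candidates in the top view: a large one on the table at (232,283), the one on the ledge at (216,188), and a small one on the table at (337,240). The middle-sized one on the ledge fits. I'll confirm it in a crop.

```bash
cat >h.py <<'E'
import numpy as np,cv2
from plant import *
def world(n,u,v,z,c=None):
    "intersect pixel ray with plane at world height z"
    c=c or calibration(n);T=c["cam_to_world"]
    r=T[:3,:3]@np.linalg.inv(c["mtx"])@[u,v,1]
    return T[:3,3]+r*(z-T[2,3])/r[2]
def crop(p,x,y,w,h,s,f): cv2.imwrite(f,cv2.resize(p[y:y+h,x:x+w,::-1],None,fx=s,fy=s,interpolation=cv2.INTER_CUBIC))
E
python3 - <<'E'
from h import *
a=np.load("top0.npz");crop(a["p"],140,85,150,140,5,"pics/c1.png" ) 
c=calibration("top");T=c["cam_to_world"];d=a["d"]
v,u=np.mgrid[:384,:512];P=np.stack([(u-c["mtx"][0,2])/412.2*d,(v-c["mtx"][1,2])/412.2*d,d],-1)@T[:3,:3].T+T[:3,3]
np.save("P.npy",P)
for q in[(216,188),(200,140),(240,140),(245,178),(155,108),(265,98)]:print(q,P[q[1],q[0]].round(3))
# cork points
m=(abs(P[...,2]-.064)<.006)&(u>150)&(u<275)&(v>90)&(v<175)
r=cv2.minAreaRect(P[m][:,:2].astype(np.float32));print("cork",r,cv2.boxPoints(r))
m=(abs(P[...,2]-.058)<.006)&(u>180)&(u<243)&(v>167)&(v<215)
r=cv2.minAreaRect(P[m][:,:2].astype(np.float32));print("panel",r,cv2.boxPoints(r))
E
```

```text
(216, 188) [0.581 0.192 0.06 ]
(200, 140) [0.716 0.236 0.064]
(240, 140) [0.714 0.125 0.066]
(245, 178) [0.61  0.113 0.049]
(155, 108) [0.804 0.358 0.082]
(265, 98) [ 0.864  0.051 -0.002]
cork ((0.7156176567077637, 0.20042207837104797), (0.20793557167053223, 0.3205753564834595), 7.527321815490723) [[0.5915483  0.34570882]
 [0.6335434  0.02789601]
 [0.839687   0.05513534]
 [0.79769194 0.37294814]]
panel ((0.5768879055976868, 0.19897931814193726), (0.15418078005313873, 0.12390626966953278), 89.2900161743164) [[0.5139843  0.12266252]
 [0.63788104 0.12112717]
 [0.6397915  0.27529612]
 [0.5158948  0.27683148]]
```

View pics/c1.png

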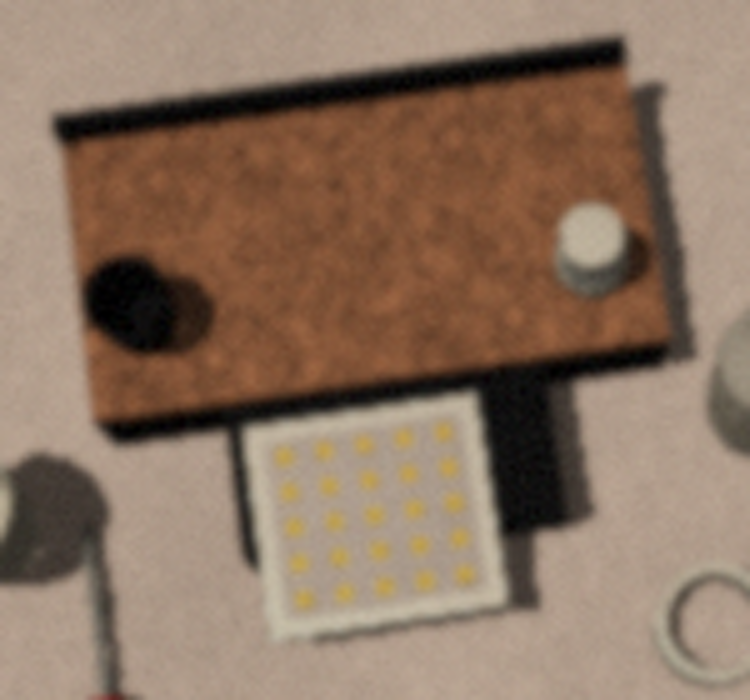

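The crop confirms it: a 5x5 LED panel with a white rim lies LEDs up on the ledge, with crop corners (243,425), (480,393), (507,605) and (275,638). The cork's front edge runs from (95,420) to (668,345).

```bash
python3 - <<'E'
from h import *
W=lambda x,y,z:world("top",(x+.5)/5-.5+140,(y+.5)/5-.5+85,z)[:2]
L,R=W(95,420,.064),W(668,345,.064);BL,BR=W(68,140,.064),W(625,70,.064)
print(L,R,BL,BR,np.linalg.norm(L-R),np.linalg.norm(L-BL))
y=(L-R)/np.linalg.norm(L-R);yaw=np.arctan2(-y[0],y[1]);x=np.array([y[1],-y[0]]);o=(L+R)/2
print("stand",o,"yaw",yaw,np.degrees(yaw))
lf=[W(*p,.05) for p in((563,520),(250,565))]
S=lambda p:np.array([(p-o)@x,(p-o)@y])
print("ledge front",[S(p) for p in lf])
pc=[W(*p,.058) for p in((243,425),(480,393),(507,605),(275,638))]
for p in pc:print(p,S(p))
c=sum(pc)/4;print("panel",c,S(c),"yaw",np.degrees(np.arctan2(*(pc[1]+pc[0]-pc[2]-pc[3])[::-1])))
P=np.load("P.npy");m=abs(P[200:215,190:240,2]-.058)<.006
for n,p in(("collar",(283,210)),("screw handle",(164,242)),("tip",(160,190)),("cup",(129,187)),("bottle",(295,160)),("jar",(258,133)),("bigpanel corner",(241,242))):print(n,S(P[p[1],p[0]][:2]),P[p[1],p[0]].round(3))
E
```

```text
[0.63648062 0.34887403] [0.67381177 0.03457821] [0.79759388 0.3674323 ] [0.83412567 0.05493602] 0.3165051043980731 0.16217857491267695
stand [0.6551462  0.19172612] yaw 0.11822321542552304 6.773691284348401
ledge front [array([-0.08678011, -0.08817936]), array([-0.08866541,  0.08493065])]
[0.63383276 0.26893266] [-0.01205831  0.07918149]
[0.64983424 0.13854692] [-0.01154726 -0.05218146]
[0.53144696 0.12500299] [-0.13070565 -0.05166731]
[0.51547312 0.25050606] [-0.13176515  0.07484381]
panel [0.58264677 0.19574716] [-0.07151909  0.01254413] yaw 7.690751565526955
collar [-0.15033677 -0.16800704] [ 0.526  0.007 -0.001]
screw handle [-0.1972834   0.17209481] [0.439 0.339 0.022]
tip [-0.04526075  0.17379923] [ 0.59   0.359 -0.003]
cup [-0.02523455  0.26048473] [0.599 0.447 0.   ]
bottle [-0.04235445 -0.20590792] [ 0.637 -0.018  0.13 ]
jar [ 0.04562341 -0.12167068] [0.715 0.076 0.12 ]
bigpanel corner [-0.22534264 -0.03802534] [0.436 0.127 0.015]
```

The target is confirmed. The tool stays vertical, so my plan is:
1. Open the fingers along the stop.
2. Push the near edge face to close the gap.
3. Lift by friction along the tipping arc.

First I'll turn the tool and travel to the pre-push position.

Request:
{"api": "send_rows", "payload": {"steps": [[1,[0,0,0],-6.65],[1,[0,0,0],-6.65],[1,[0,0,0],-6.65],[1,[0,0,0],-6.65],[1,[-2.1,-3.24,0],0],[1,[-2.1,-3.24,0],0],[1,[-2.1,-3.24,0],0],[1,[-2.1,-3.24,0],0],[1,[-2.1,-3.24,0],0],[1,[-2.1,-3.24,0],0],[1,[-2.1,-3.24,0],0],[1,[-2.1,-3.24,0],0],[1,[-2.1,-3.24,0],0],[1,[-2.1,-3.24,0],0],[1,[-2.1,-3.24,0],0],[1,[-2.1,-3.24,0],0],[1,[0,0,0],0],[1,[0,0,0],0]]}}

```text
t: 1.9
position: [0.4906, 0.1851, 0.2552]
orientation: [-0.059, 0.998, 0.0, -0.001]
wrist_force: [-1.0, 0.1, -0.2]
opening: 0.0883
finger_force: 0.0
```

```bash
cat >>h.py <<'E'
from scipy.spatial.transform import Rotation as Ro
O=np.array([.6551,.1917]);YAW=.119
def S(p):
    c,s=np.cos(YAW),np.sin(YAW);d=np.array(p)[:2]-O
    return np.array([c*d[0]+s*d[1],-s*d[0]+c*d[1]])
def st():
    s=read_state();R=Ro.from_quat(s["orientation"]).as_matrix();c,n=np.cos(YAW),np.sin(YAW);f=s["wrist_force"]
    print("t",round(s["t"],2),"tool in stand",(S(s["position"])*1000).round(1),"tip z",round(1000*(s["position"][2]-.017),1),"yaw",np.degrees(np.arctan2(-R[0,1],R[1,1])).round(2),"F stand",(np.array([c*f[0]+n*f[1],-n*f[0]+c*f[1],f[2]])).round(2),"Tq",s["torque"].round(2))
E
python3 -c "
from h import *
st()"
```

```text
t 1.9 tool in stand [-164.1   13. ] tip z 238.2 yaw 6.78 F stand [-0.94  0.19 -0.2 ] Tq [0.01 0.02 0.02]
```

Request:
{"api": "send_rows", "payload": {"steps": [[1,[0,0,3.92],0],[1,[0,0,3.92],0],[1,[0,0,3.92],0],[1,[0,0,3.92],0],[1,[0,0,3.92],0],[1,[0,0,0],0],[1,[-0.5,0,0],0],[1,[-0.5,0,0],0],[1,[-0.3,0,0],0],[1,[-0.3,0,0],0],[1,[-0.2,0,0],0],[1,[-0.2,0,0],0],[1,[0,0,0],0]]}}

```text
t: 3.2
position: [0.5109, 0.188, 0.0599]
orientation: [-0.06, 0.998, 0.0, 0.0]
wrist_force: [0.2, 0.8, -0.3]
opening: 0.0882
finger_force: 0.0
```

```bash
python3 -c "
from h import *
st()
p,d=capture('top');crop(p,140,85,150,140,5,'pics/c2.png')
p,d=capture('side');crop(p,200,90,190,140,4,'pics/c3.png')"
```

```text
t 3.2 tool in stand [-143.6   13.5] tip z 42.9 yaw 6.89 F stand [ 0.29  0.77 -0.27] Tq [0.07 0.01 0.01]
```

View pics/c3.png

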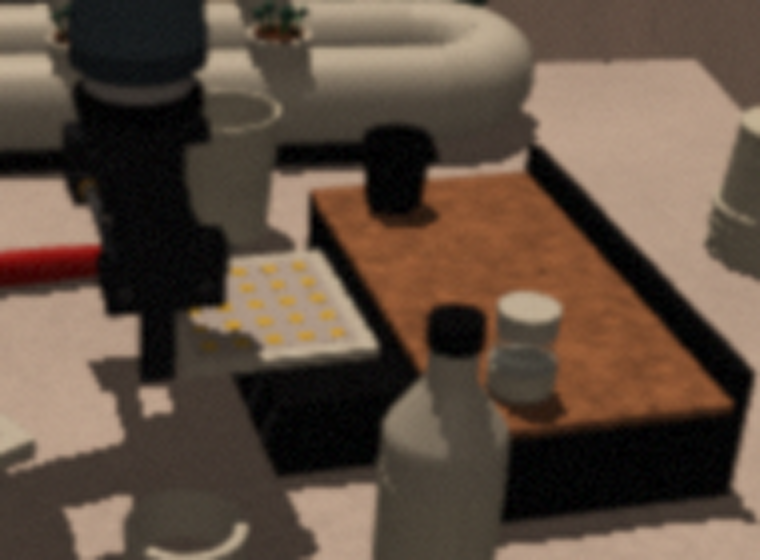

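The side view shows the fingers (about (160,350)) just before the panel's near edge, with the panel still clear of the stop. Next I'll push it slowly.

Request:
{"api": "send_rows", "payload": {"steps": [[1,[-0.2,0,0],0],[1,[-0.2,0,0],0],[1,[-0.2,0,0],0],[1,[-0.2,0,0],0],[1,[-0.2,0,0],0],[1,[-0.1,0,0],0],[1,[0,0,0],0]]}}

```text
t: 4.0
position: [0.5218, 0.1894, 0.0598]
orientation: [-0.06, 0.998, 0.0, 0.0]
wrist_force: [-0.8, 0.3, -0.9]
opening: 0.0885
finger_force: 0.0
```

```bash
python3 -c "
from h import *
st()"
```

```text
t 4.0 tool in stand [-132.6   13.5] tip z 42.8 yaw 6.9 F stand [-0.74  0.4  -0.87] Tq [0.02 0.03 0.03]
```

Request:
{"api": "send_rows", "payload": {"steps": [[1,[-0.1,0,0],0],[1,[-0.1,0,0],0],[1,[0,0,0],0]]}}

```text
t: 4.3
position: [0.5236, 0.1897, 0.0598]
orientation: [-0.06, 0.998, 0.0, 0.0]
wrist_force: [-0.7, -0.2, 0.2]
opening: 0.0886
finger_force: 0.3
```

```bash
python3 -c "
from h import *
st()"
```

```text
t 4.3 tool in stand [-130.8   13.6] tip z 42.8 yaw 6.9 F stand [-0.69 -0.14  0.23] Tq [-0.01  0.14 -0.02]
```

Request:
{"api": "send_rows", "payload": {"steps": [[1,[-0.1,0,0],0],[1,[-0.1,0,0],0],[1,[0,0,0],0]]}}

```text
t: 4.6
position: [0.5253, 0.1898, 0.0597]
orientation: [-0.06, 0.998, -0.0, -0.0]
wrist_force: [-1.8, -0.2, 1.7]
opening: 0.088
finger_force: 1.0
```

```bash
python3 -c "
from h import *
st()"
```

```text
t 4.6 tool in stand [-129.1   13.6] tip z 42.7 yaw 6.91 F stand [-1.86 -0.02  1.74] Tq [-0.    0.28  0.08]
```

Request:
{"api": "send_rows", "payload": {"steps": [[1,[-0.1,0,0],0],[1,[-0.1,0,0],0],[1,[0,0,0],0]]}}

```text
t: 4.9
position: [0.5256, 0.1899, 0.0594]
orientation: [-0.061, 0.998, -0.0, -0.002]
wrist_force: [-9.2, -1.5, 6.6]
opening: 0.0879
finger_force: 4.4
```

```bash
python3 -c "
from h import *
st()"
```

```text
t 4.9 tool in stand [-128.8   13.6] tip z 42.4 yaw 6.94 F stand [-9.36 -0.43  6.63] Tq [-0.09  1.32  0.21]
```

The panel is firmly at the stop (9 N) and the friction is good (Fz/Fx about 0.7). I'll start lifting.

Request:
{"api": "send_rows", "payload": {"steps": [[1,[-0.05,0,-0.2],0],[1,[0,0,-0.3],0],[1,[0,0,-0.3],0],[1,[0,0,-0.4],0],[1,[0,0,-0.4],0],[1,[0,0,-0.4],0]]}}

```text
t: 5.5
position: [0.5262, 0.1898, 0.0788]
orientation: [-0.06, 0.998, -0.0, -0.002]
wrist_force: [-3.8, -0.8, -0.8]
opening: 0.0884
finger_force: 2.3
```

```bash
python3 -c "
from h import *
st()
p,d=capture('side');crop(p,200,90,190,140,4,'pics/c4.png')"
```

```text
t 5.5 tool in stand [-128.2   13.5] tip z 61.8 yaw 6.92 F stand [-3.89 -0.31 -0.79] Tq [-0.2   0.71  0.13]
```

View pics/c4.png

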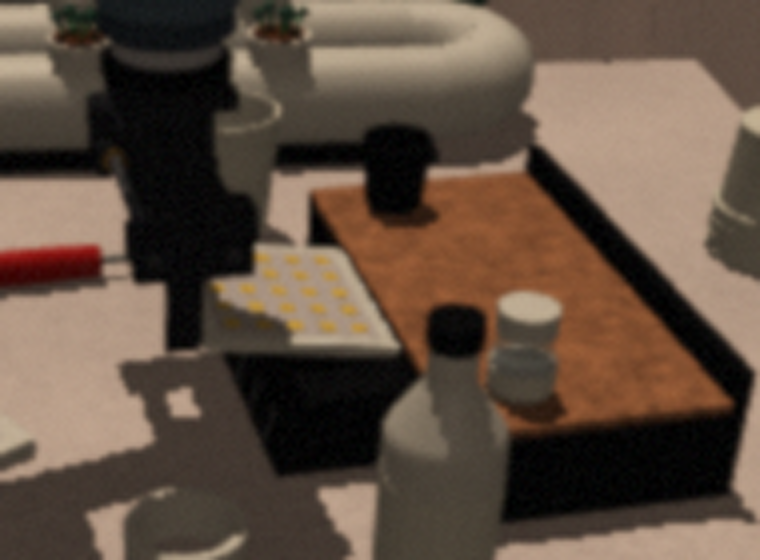

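```bash
cat >>h.py <<'E'
def proj(n,x,y,z):
    c=calibration(n);k,s=np.cos(YAW),np.sin(YAW)
    w=np.array([O[0]+k*x-s*y,O[1]+s*x+k*y,z,1]);q=np.linalg.inv(c["cam_to_world"])@w
    q=c["mtx"]@q[:3];return q[:2]/q[2]
E
python3 -c "
from h import *
for th in (0,4,8,12):
    t=np.radians(th);a=proj('side',-.008*np.sin(t)-.12*np.cos(t),-.0525,.05+.12*np.sin(t));print(th,((a-[200,90])*4).round())
print(((proj('side',0,-.0525,.058)-[200,90])*4).round())
"
```

```text
0 [198. 378.]
4 [198. 366.]
8 [199. 354.]
12 [200. 341.]
[395. 347.]
```

The panel is at about 9°, so the near edge rose with the fingers (near lower corner at (205,350)). I'll continue along the arc.

Request:
{"api": "send_rows", "payload": {"steps": [[1,[-0.05,0,-0.44],0],[1,[-0.06,0,-0.44],0],[1,[-0.08,0,-0.44],0],[1,[-0.1,0,-0.44],0],[1,[-0.13,0,-0.44],0]]}}

```text
t: 6.05
position: [0.5309, 0.1903, 0.1014]
orientation: [-0.06, 0.998, -0.0, -0.002]
wrist_force: [-6.7, -2.5, 1.8]
opening: 0.0882
finger_force: 3.1
```

```bash
python3 -c "
from h import *
st()"
```

```text
t 6.05 tool in stand [-123.5   13.4] tip z 84.4 yaw 6.92 F stand [-6.92 -1.73  1.81] Tq [-0.26  0.93  0.12]
```

Request:
{"api": "send_rows", "payload": {"steps": [[1,[-0.15,0,-0.48],0],[1,[-0.18,0,-0.48],0],[1,[-0.2,0,-0.48],0],[1,[-0.23,0,-0.46],0]]}}

```text
t: 6.45
position: [0.5386, 0.1912, 0.1206]
orientation: [-0.06, 0.998, -0.0, -0.001]
wrist_force: [-7.1, -2.4, 2.7]
opening: 0.0882
finger_force: 3.5
```

```bash
python3 -c "
from h import *
st()
p,d=capture('side');crop(p,200,90,190,140,4,'pics/c5.png')"
```

```text
t 6.45 tool in stand [-115.7   13.3] tip z 103.6 yaw 6.91 F stand [-7.35 -1.49  2.71] Tq [-0.33  1.06  0.14]
```

View pics/c5.png

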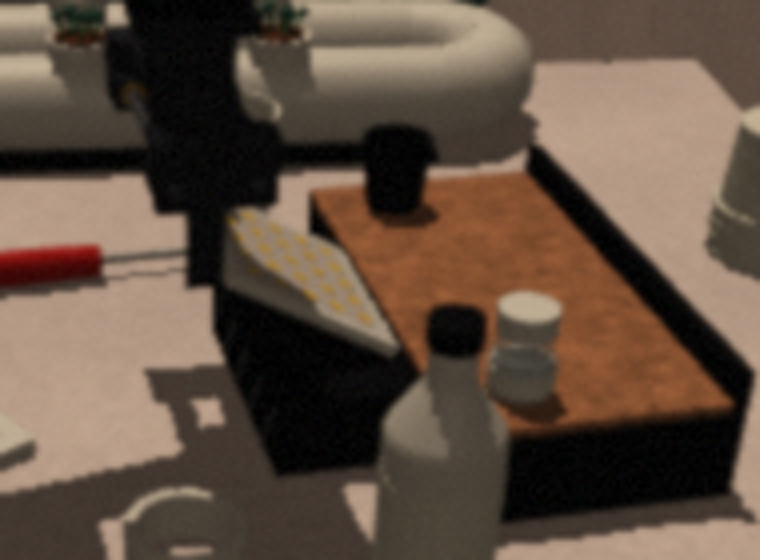

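The panel is at about 30°, hinged at the stop foot (near edge (225,270), far edge (400,350)). I'll continue.

Request:
{"api": "send_rows", "payload": {"steps": [[1,[-0.3,0,-0.6],0],[1,[-0.34,0,-0.57],0],[1,[-0.38,0,-0.54],0],[1,[-0.42,0,-0.52],0],[1,[-0.46,0,-0.49],0],[1,[-0.49,0,-0.46],0]]}}

```text
t: 7.1
position: [0.5642, 0.1946, 0.1532]
orientation: [-0.06, 0.998, 0.0, 0.001]
wrist_force: [0.1, -0.9, 0.2]
opening: 0.0881
finger_force: 0.5
```

```bash
python3 -c "
from h import *
st()"
```

```text
t 7.1 tool in stand [-89.9  13.6] tip z 136.2 yaw 6.9 F stand [-0.01 -0.88  0.22] Tq [-0.03  0.15 -0.04]
```

Request:
{"api": "send_rows", "payload": {"steps": [[1,[-0.52,0,-0.43],0],[1,[-0.55,0,-0.4],0],[1,[-0.56,0,-0.37],0],[1,[0,0,0],0]]}}

```text
t: 7.5
position: [0.5808, 0.1966, 0.1652]
orientation: [-0.06, 0.998, 0.0, 0.001]
wrist_force: [0.3, -0.5, 0.1]
opening: 0.0879
finger_force: 0.2
```

```bash
python3 -c "
from h import *
st()
p,d=capture('side');crop(p,200,90,190,140,4,'pics/c6.png')"
```

```text
t 7.5 tool in stand [-73.2  13.7] tip z 148.2 yaw 6.89 F stand [ 0.26 -0.56  0.13] Tq [0.01 0.08 0.  ]
```

View pics/c6.png

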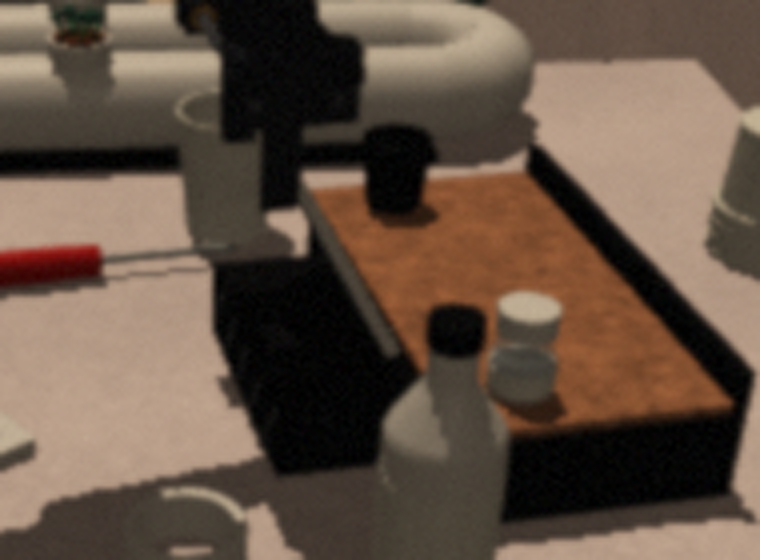

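The black ledge is empty, and the grey strip from (395,350) to (305,190) is the panel's side edge seen edge-on at about 60°, hinged at the stop and leaning on the finger. I'll continue to vertical.

Request:
{"api": "send_rows", "payload": {"steps": [[1,[-0.5,0,-0.27],0],[1,[-0.5,0,-0.25],0],[1,[-0.5,0,-0.22],0],[1,[-0.5,0,-0.19],0],[1,[-0.5,0,-0.16],0],[1,[-0.5,0,-0.13],0],[1,[-0.5,0,-0.1],0],[1,[-0.5,0,-0.08],0],[1,[-0.5,0,-0.05],0],[1,[-0.5,0,0],0],[1,[0,0,0],0]]}}

```text
t: 8.65
position: [0.6298, 0.2024, 0.179]
orientation: [-0.06, 0.998, -0.0, 0.0]
wrist_force: [0.2, 0.2, 0.5]
opening: 0.0879
finger_force: 0.0
```

```bash
python3 -c "
from h import *
st()
p,d=capture('side');crop(p,200,50,190,140,4,'pics/c7.png')"
```

```text
t 8.65 tool in stand [-23.8  13.6] tip z 162.0 yaw 6.89 F stand [0.24 0.19 0.48] Tq [0.03 0.02 0.06]
```

View pics/c7.png

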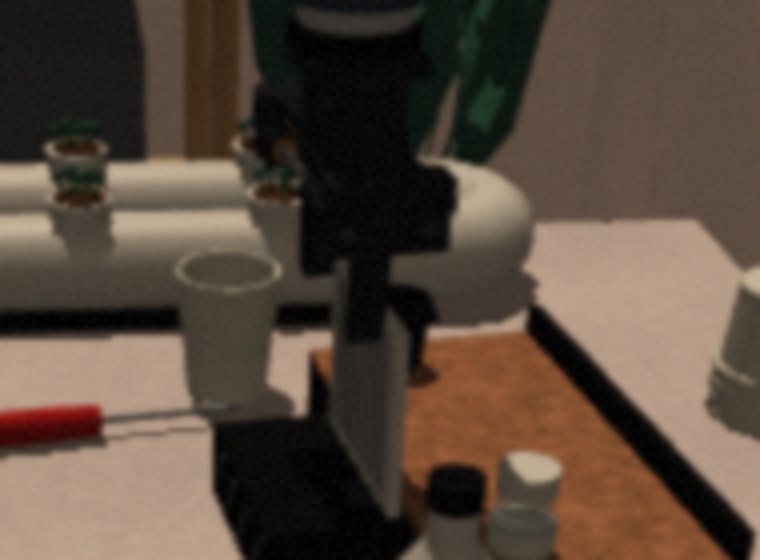

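The panel stands near vertical against the stop, ribbed side facing the robot (top (340-405,290)). I'll lower the fingers slightly and push it over gently.

Request:
{"api": "send_rows", "payload": {"steps": [[1,[0.2,0,0.5],0],[1,[0,0,0.7],0],[1,[-0.3,0,0],0],[1,[-0.3,0,0],0],[1,[-0.3,0,0],0],[1,[-0.3,0,0],0],[1,[-0.3,0,0],0],[1,[-0.3,0,0],0],[1,[-0.3,0,0],0],[1,[-0.3,0,0],0],[1,[-0.3,0,0],0],[1,[-0.3,0,0],0],[1,[-0.3,0,0],0],[1,[0,0,0],0],[1,[0,0,0],0]]}}

```text
t: 10.2
position: [0.66, 0.2062, 0.1669]
orientation: [-0.06, 0.998, 0.0, -0.0]
wrist_force: [0.0, -0.7, -0.1]
opening: 0.0878
finger_force: 0.0
```

```bash
python3 -c "
from h import *
st()
p,d=capture('side');crop(p,200,50,190,140,4,'pics/c8.png')"
```

```text
t 10.2 tool in stand [ 6.6 13.8] tip z 149.9 yaw 6.9 F stand [-0.06 -0.66 -0.07] Tq [-0.   -0.02 -0.03]
```

View pics/c8.png

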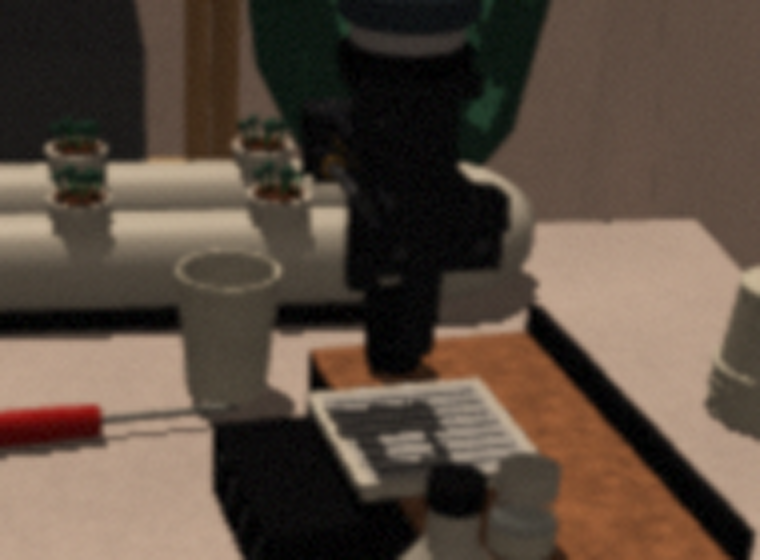

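The panel has fallen over and lies ribbed side up on the pad (corners (312,395), (480,382), (535,450), (365,500)). The jar is unmoved. I'll retreat and check from the top.

Request:
{"api": "send_rows", "payload": {"steps": [[1,[0.5,0,-2],0],[1,[2,0,-4],0],[1,[4,0,-2],0],[1,[4.5,0,0],0],[1,[4.5,0,0],0],[1,[4.5,0,0],0],[1,[4.5,0,0],0],[1,[0,0,0],0],[1,[0,0,0],0]]}}

```text
t: 11.15
position: [0.4165, 0.1768, 0.2477]
orientation: [-0.06, 0.998, 0.0, 0.001]
wrist_force: [0.2, -0.6, 1.7]
opening: 0.0877
finger_force: 0.0
```

```bash
python3 - <<'E'
from h import *
st()
p,d=capture('top');crop(p,140,85,150,140,5,'pics/c9.png')
c=calibration("top");T=c["cam_to_world"];K=c["mtx"]
v,u=np.mgrid[:384,:512];P=np.stack([(u-K[0,2])/K[0,0]*d,(v-K[1,2])/K[1,1]*d,d],-1)@T[:3,:3].T+T[:3,3]
s=np.array([S(q) for q in P.reshape(-1,3)]).reshape(384,512,2)
m=(s[...,0]>0.0)&(s[...,0]<.09)&(abs(s[...,1]-.012)<.05)
A=np.c_[s[m],np.ones(m.sum())];f=np.linalg.lstsq(A,P[m][:,2],rcond=None)[0];print("plane slopes",f.round(3),"mean z",P[m][:,2].mean())
E
```

```text
t 11.15 tool in stand [-238.6   13.6] tip z 230.7 yaw 6.92 F stand [ 0.09 -0.65  1.72] Tq [-0.    0.01  0.04]
plane slopes [-0.    -0.001  0.073] mean z 0.07296219710241743
```

View pics/c9.png

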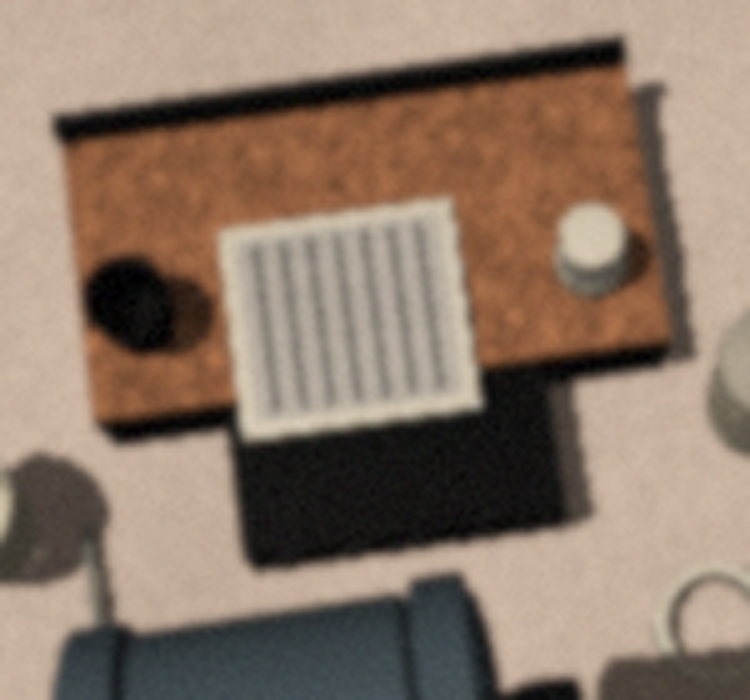

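The top view shows the panel flat (slope about 0), square and ribbed side up. It spans crop (220,230) to (480,410), and the jar and net pot have not moved. I'm handing it in.

```bash
python3 -c "
from plant import *
print(finish_job())"
```

```text
the job is handed in; nothing more can be done
None
```

The panel now lies flat and roughly square on the cork pad, LED face down; the jar and net pot look unmoved, the arm went near nothing else, and the job is handed in (no verdict was returned).

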